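# Uncap the burner's gas canister in the cheese stall's drawer

### The job

The gas canister for the stall's cheese melter stands in the closed green-fronted drawer. Pull the drawer fully out to its stop, then take the orange winged cap off the canister: it is an unmarked quick-turn cap and canisters come with either thread hand, so try it gently both ways without forcing it, turn it the way that goes until it is free, and only then lift it straight off. Finish while holding the cap in the gripper, level and still, a good 5 cm or more above where it sat and straight over the canister, with the drawer left out and the rest of the stall undisturbed.

Things in the scene. Friction and masses are not known exactly. Their poses are not given: they have to be found in the camera images.
- drawer (a joint): How far the drawer is out, in m: 0 closed, 0.200 at its stop. It slides with about 4 N of friction and stays where it is left.
- drawer_handle (a point): Middle of the drawer's level round steel bar handle, 12 mm thick, 120 mm long, its axis 42 mm in front of the green front, 150 mm above the table, 35 mm below the cabinet's top. x points into the cabinet (the drawer opens along -x), y along the bar, z up. It moves with the drawer. The green front's top edge is 173 mm above the table.
- cabinet: Fixed wooden drawer unit, 300 deep (x) by 300 wide (y) by 185 mm high, with the one drawer. Origin: on the table, under the middle of the closed drawer's green front face; x points into the unit (away from the robot), z up. It carries the drawer and the canister. Plates and a box on its top stand up to 20 mm high, fixed.
- neck (a point): Top of the canister's brass neck, on the canister's axis, 119 mm above the table, 105 mm behind the outer face of the green front; x as the cabinet's x, z up. The blue canister (90 mm wide, 98 mm high with its neck) is fixed in the drawer and moves with it; under the cabinet's top while the drawer is closed.
- cap_wing (a point): Centre of the cap's wing grip: an upright orange bar 46 mm long (x), 12 mm thick (y), 22 mm high (z), on the cap's round top. With the cap on, it is 134 mm above the table, 15 mm above point neck, and its x points as the neck's x within 0.06 rad. It does not rise by turning.
- honey_center (a point): Bystander: centre of an amber jar with a brass lid, 60 mm wide and 85 mm high, on the table to the left.
- wheel_center (a point): Bystander: centre of a small yellow cheese wheel, 116 mm wide, 45 mm high, on the dark wooden board to the left.
- wedge_center (a point): Bystander: centre of a pale cheese wedge, 80 x 35 x 40 mm, on the same board.
- seeds_center (a point): Bystander: centre of an amber jar with a metal lid, 64 mm wide, 75 mm high, on the table to the right.
- cup_center (a point): Bystander: centre of a paper cup, 70 mm wide, 80 mm high, on the table to the right.
- cap: Loose orange zinc cap, 56 mm wide, about 180 g; origin 30 mm below cap_wing. Lugs hold it on, 1 to 2 mm of play. The wrong way (cw or ccw, differs each time, nothing shows which) it stops at about 0.2 rad, 0.3 if pressed; the right way it turns easily, lifts off from 0.85 rad, stops at 1.2 rad, still free. Twist under 1 N m at a stop: turning the hand 0.3 rad past it breaks the thread.

How it is judged:
On the way, in this order (a step that is already met when the one before it is completed fails the run):
1. the drawer is out at its stop, the cap still on (value of joint drawer above 0.19 m and z of cap_wing in the frame of neck below 0.02 m), for 0.2 s.
2. the cap has been turned loose before it is lifted (angle between the x axis of cap_wing and the x axis of neck, either way round above 0.6 rad and z of cap_wing in the frame of neck below 0.022 m), for 0.05 s.
At the end, for the whole second after the job is handed in: Drawer still out (180 mm or more); the fingers alone hold the cap, level within 0.3 rad, still (under 30 mm/s), 50 mm or more above where it sat (wing centre 65 mm or more above the neck top), within 50 mm of the canister axis, touching neither canister nor cabinet (value of joint drawer above 0.18 m and z of cap_wing in the frame of neck above 0.065 m and horizontal distance between cap_wing and neck below 0.05 m and angle between cap_wing's own z axis and vertical below 0.3 rad and linear speed of cap below 0.03 m/s and contact force between cap and the fingers above 1 N and contact force between cap and cabinet below 0.05 N); the arm keeps its last pose, push and grip.
It fails at once if a bystander (a jar, the cup or a cheese) is moved by more than 30 mm (distance of any of honey_center, wheel_center, wedge_center, seeds_center, cup_center from where it was at the start of the episode above 0.03 m).
It fails at once if the cap is forced: over 150 N on the canister, as from a twist of about 2.5 N m against a stop (contact force between cap and cabinet above 150 N).
It also fails if it takes over 54 s, if anything falls off the work surface, if the arm or the gripper's body presses on something with over 40 N, if the wrist force passes 120 N, or if a joint passes its speed limit or range.

### The arm

A 6-joint arm with a two-finger parallel gripper is mounted at the origin on the work surface. World frame = base frame: x ahead of the robot, y to its left, z up, the work surface at z = 0. Lengths are in m, angles in rad, forces in N, time in s.
With the tool pointing down it reaches from about 0.275 to 0.725 m from the base axis. Payload 15.9 kg.
Tool frame: the origin (TCP) lies midway between the tips of the shut fingers; the grasp point (between the pads) lies env.grip_point_offset behind it (env.grip_point_offset is the distance from the TCP to the grasp point, in m); z points along the fingers, x is the direction in which the jaws open and shut, and the axes are right-handed (so a half turn about z gives the same grasp; the last joint's range is limited). The gripper opens to 85 mm and grips with 20 to 120 N. Pads are 22 mm wide; open, the fingers measure 114 mm over their backs; the gripper's body (76 mm by 85 mm) begins 54 mm behind the grasp point. The pads swing forward as they close: fully open they stand 13 mm farther back than shut.
Start: joints at [1.309, 0.213, -0.034, 1.323, 0, 1.571], TCP at [0.129, 0.483, 0.231] pointing down, gripper open.
Joint ranges: [-2.98, 2.98], [-0.74, 1.72], [-1.14, 1.35], [-2.1, 2.04], [-1.57, 1.44], [-3.14, 3.14]. Speed limits (rad/s): [1.89, 1.89, 2.39, 2.57, 3.14, 3.14].

### API

Orientations are given as [roll, pitch, yaw] about the fixed x, y, z axes, in that order (R = Rz(yaw) Ry(pitch) Rx(roll)).
In Python, from bench import env gives the robot as it stands.
- The arm moves only by the shell command python3 -m creep 'ROWS' [OPENING]. ROWS is text: rows parted by semicolons, each of 4 numbers parted by spaces: the shift along the world's x, y, z in mm, then the turn about the world's z in degrees. In form: tx ty tz roll; .... A call has exactly 8 rows; each row shifts and turns the commanded pose from where the row before left it; what a row does not reach is not made up. A row lasts 1/12 s, in which the tool goes at most 41.7 mm and 7.16 degrees, less where a joint would pass 70% of its speed; a pose out of reach is approached as far as the arm can. A call with a gripper value outside its range is refused whole. OPENING is the opening in per cent of the stroke, from 0 (shut) to 100 (fully open), set as the call begins (- or left out, the last holds). The fingers move at their own pace and stop on an object; the grip force is fixed at half the most. Time passes only in rows, so rows that do not move let the fingers close, or fill a call up. It gives the time, the measured TCP pose, the force and the opening at its end, in the units of the state.
- env.get_obs(): the state, without advancing time (a new reading comes with each control period).
- env.camera(name): name is "side" or "top"; returns (picture, depth): 420x560x3 uint8, red, green, blue; 420x560 float32, m along the optical axis (not along the pixel's ray), 0 where there is no reading.
- env.get_calibration(name): a dict with "mtx" (3x3 intrinsics, pixels), "k1" (the pictures are not rectified: a ray, as slopes to the right and down, at radius r is drawn at 1 + k1 r^2 times it, then the intrinsics apply), "origin" and "orientation" of the camera in the world. Camera axes: x right, y down, z forward; pixel columns grow to the right and rows downward; lengths in m; the calibration is good to about 2 mm. A picture is of the moment at which its call begins. get_calibration takes no time and is no camera call.
- env.hand_in(): hands the job in, once; it reports no verdict.
Trained networks look in the newest picture that a camera, given by its name, has taken for a name from the list of things; names that differ only in an ending like _2 or _b are one class to them, and where a whole thing is asked for, a point or a joint stands for the part that bears it (a point fixed in the world has none). Each returns a list of dicts, best first, with "conf" (0 to 1); they miss things now and then, are a little off and sometimes report something else, mostly with a low value. They report only what shows in the picture. A call takes as long as a camera call.
- env.recognise(camera, name): "position" ([column, row] in pixels, amid what is visible of it).
- env.landmark_of(camera, name): "position" ([column, row] in pixels: a listed point, or the origin of a listed thing).
The state is a dict: "clock": time; "joint_pos": joint angles; "qd": joint speeds; "tau": joint torques, N m; "tcp_pos": TCP position; "tcp_rot": TCP orientation; "contact_force": force on the tool from outside, world axes, zero at the start; "ft_torque": the same for the moment, N m; "width": finger opening in m.
Only numpy, scipy, OpenCV 4.12 (cv2) and the standard library are available. Lean on these libraries where they do the work, as an engineer would, in place of code of your own. Each camera call takes 0.05 s, during which the arm holds its last target.

## Working session

There is one attempt and no reset: what is moved stays moved. The work goes in short steps, Python scripts to look and compute and a shell command to move; the robot and the scene stay as the last step left them, time stands still between calls to the robot, and variables do not carry over. Pictures are saved under pics/ and viewed, and the job is handed in when it is done.

```bash
ls; mkdir -p pics; cat > h.py <<'E'
import numpy as np, cv2
from scipy.spatial.transform import Rotation as R
from bench import env
def look(n,f):
    p,d=env.camera(n); cv2.imwrite('pics/'+f,p[:,:,::-1]); return p,d
def camR(c):
    o=np.array(c['orientation'],float)
    return o if o.shape==(3,3) else R.from_euler('xyz',o).as_matrix()
def ray(n,px):
    c=env.get_calibration(n); K=np.array(c['mtx'])
    u=cv2.undistortPoints(np.array([[px]],float),K,np.array([c['k1'],0,0,0.]))[0,0]
    return np.array(c['origin']),camR(c)@np.array([u[0],u[1],1])
def at_z(n,px,z):
    o,r=ray(n,px); return o+r*(z-o[2])/r[2]
def at_d(n,px,d):
    o,r=ray(n,px); return o+r*d
def proj(n,P):
    c=env.get_calibration(n);Rm=camR(c);p=Rm.T@(np.array(P)-np.array(c['origin']))
    return cv2.projectPoints(p.reshape(1,1,3),np.zeros(3),np.zeros(3),np.array(c['mtx']),np.array([c['k1'],0,0,0.]))[0].ravel()
E
python3 - <<'E'
from h import *
print(env.get_obs(), env.grip_point_offset)
for n in('side','top'):
    p,d=look(n,n+'1.png'); print(env.get_calibration(n))
    for k in('drawer_handle','cabinet'):
        for x in env.landmark_of(n,k)[:2]:
            u=x['position'];print(n,k,x, at_d(n,u,d[int(u[1]),int(u[0])]), at_z(n,u,.15 if k[0]=='d' else 0))
E
```

```text
pics
{'clock': 0.0, 'joint_pos': array([ 1.30898658e+00,  2.13360360e-01, -3.50662922e-02,  1.32347006e+00,
       -8.54034496e-06,  1.57081837e+00]), 'qd': array([ 0.00015462, -0.00058741, -0.00076758,  0.00132043,  0.00178363,
       -0.0001881 ]), 'tau': array([ 1.44693695e-04, -6.86168361e+01,  4.87114871e+01,  1.76595472e-02,
        1.39822055e-04,  4.83868646e-06]), 'tcp_pos': array([0.12933134, 0.48264071, 0.23081119]), 'tcp_rot': array([3.14158409e+00, 1.10038863e-03, 1.30896453e+00]), 'contact_force': array([ 0.13728825, -0.53203154,  0.22506066]), 'ft_torque': array([-0.00775201, -0.06089867, -0.00157345]), 'width': 0.08559255369535285} 0.0187
{'mtx': array([[503.96122895,   0.        , 278.4312197 ],
       [  0.        , 503.96122895, 211.44416935],
       [  0.        ,   0.        ,   1.        ]]), 'k1': -0.13011088003895502, 'origin': array([ 0.28296393, -0.77864152,  1.05883678]), 'orientation': array([-2.39082553, -0.01879675, -0.28609732])}
side drawer_handle {'position': [338.7, 232.1], 'conf': 0.96} [ 0.65626909 -0.07686703  0.15532321] [ 0.65846848 -0.07273241  0.15      ]
side cabinet {'position': [346.4, 270.5], 'conf': 0.6} [ 0.69131694 -0.08747273  0.00296545] [ 0.69246381 -0.08553156  0.        ]
{'mtx': array([[417.13656596,   0.        , 274.75766913],
       [  0.        , 417.13656596, 213.79995756],
       [  0.        ,   0.        ,   1.        ]]), 'k1': 0.025122925775202927, 'origin': array([0.44625546, 0.05616882, 1.19624694]), 'orientation': array([-3.02324877,  0.01814208, -1.55895862])}
top drawer_handle {'position': [336.0, 183.3], 'conf': 0.75} [ 0.67974215 -0.0976401  -0.0030191 ] [ 0.64995066 -0.07801501  0.15      ]
top cabinet {'position': [328.9, 175.6], 'conf': 0.8} [ 7.01705014e-01 -7.67368767e-02  2.65189297e-04] [ 0.70176166 -0.07676635  0.        ]
```

View pics/side1.png

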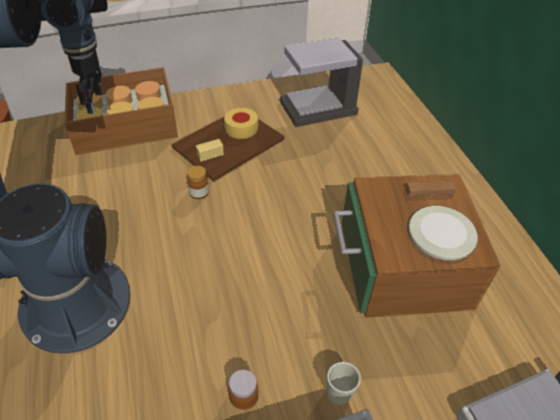

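View pics/top1.png

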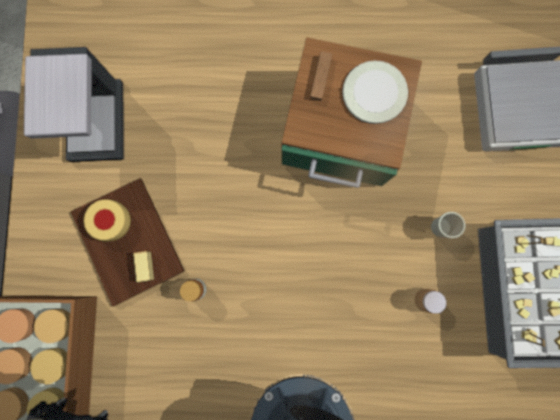

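The side view shows the handle bar around (347,232); the top view shows it from (313,175) to (360,183). The cabinet is yawed slightly. I'll refine both next.

```bash
python3 - <<'E'
from h import *
for k in ((307,39),(420,60),(400,168),(284,147)): print('topcorner',at_z('top',k,.185)[:2])
p,d=look('top','top2.png')
for n in('side','top'):
    p,d=look(n,n+'2.png')
    x0,y0=(300,160) if n=='side' else (270,20)
    cv2.imwrite(f'pics/{n}2c.png',cv2.resize(p[y0:y0+180,x0:x0+180,::-1],None,fx=4 if 0 else 3.3,fy=3.3,interpolation=cv2.INTER_CUBIC))
# front face via depth: points w/ cabinet top
p,d=env.camera('side')
c=env.get_calibration('side');K=np.array(c['mtx'])
v,u=np.mgrid[150:330,300:520]; 
un=cv2.undistortPoints(np.stack([u.ravel(),v.ravel()],1)[:,None].astype(float),K,np.array([c['k1'],0,0,0.]))[:,0]
P=np.array(c['origin'])+(np.c_[un,np.ones(len(un))]*d[v,u].ravel()[:,None])@camR(c).T
m=(abs(P[:,2]-.185)<.008); T=P[m]; print(m.sum())
r=cv2.minAreaRect(T[:,:2].astype(np.float32)*1000); print(r, cv2.boxPoints(r))
# steel handle pts: height ~.15, in front
E
```

```text
topcorner [ 1.01660545 -0.00109049]
topcorner [ 0.96012504 -0.28551022]
topcorner [ 0.68244093 -0.23010772]
topcorner [0.73376131 0.05493589]
7852
((848.561279296875, -112.51495361328125), (308.14703369140625, 299.3256530761719), 77.53399658203125) [[ 669.1685    -230.64981  ]
 [ 961.4373    -295.26233  ]
 [1027.9541       5.6199036]
 [ 735.68524     70.23242  ]]
```

View pics/side2c.png

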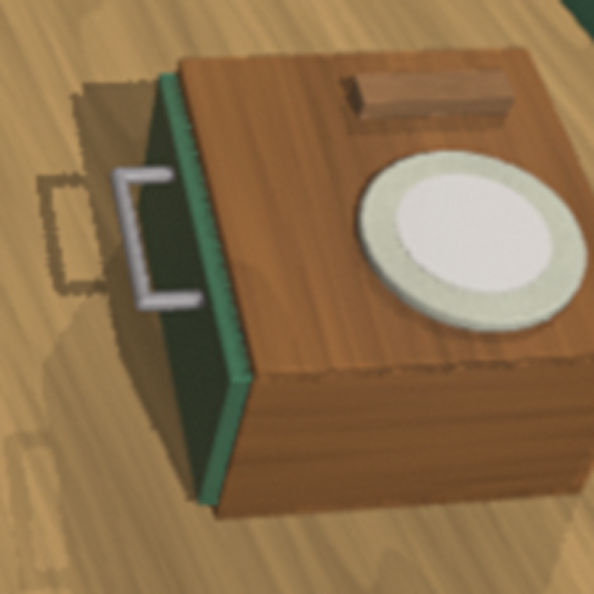

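View pics/top2c.png

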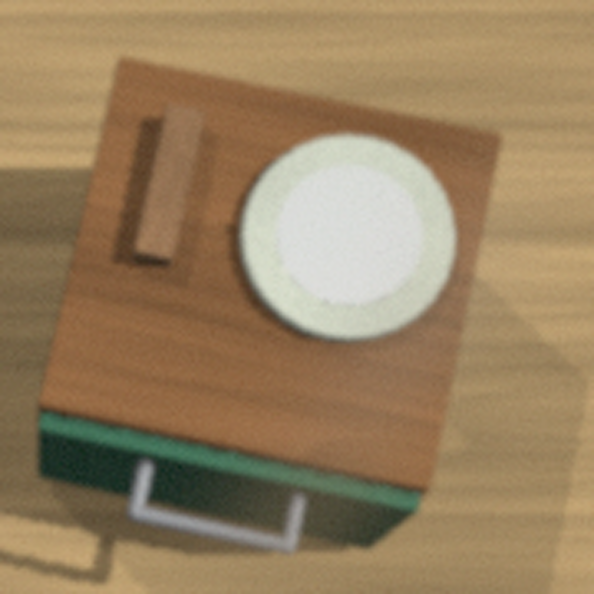

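The handle bar ends show clearly: in the side crop (121,172)-(146,303), in the top crop (133,515)-(293,546).

```bash
python3 - <<'E'
from h import *
f=3.3
for n,a,b,x0,y0 in(('side',(121,172),(146,303),300,160),('top',(133,515),(293,546),270,20)):
    A,B=[at_z(n,(x0+q[0]/f,y0+q[1]/f),.153) for q in(a,b)]
    print(n,A,B,'mid',(A+B)/2,'len',np.linalg.norm(A-B),'yaw of bar',np.degrees(np.arctan2(*(A-B)[[1,0]]))-90)
# cabinet yaw from top corners
E
python3 - <<'E'
import numpy as np
c=np.array([[1.01660545,-.00109],[.960125,-.2855],[.68244,-.2301],[.73376,.05494]])
a=c[0]-c[3];b=c[1]-c[2]
print(np.degrees(np.arctan2(a[1],a[0])),np.degrees(np.arctan2(b[1],b[0])),np.linalg.norm(a),np.linalg.norm(b),np.linalg.norm(c[0]-c[1]),c[2:].mean(0))
E
```

```text
side [ 0.67579329 -0.012815    0.153     ] [ 0.64807821 -0.13460947  0.153     ] mid [ 0.66193575 -0.07371224  0.153     ] len 0.1249080387669144 yaw of bar -12.819706094588483
top [ 0.66753881 -0.01263764  0.153     ] [ 0.64427646 -0.13497261  0.153     ] mid [ 0.65590764 -0.07380512  0.153     ] len 0.12452703692897638 yaw of bar -10.766424518937526
-11.204891171986842 -11.282749397108715 0.2883416540940668 0.28315741068352773 0.28996394488315697 [ 0.7081  -0.08758]
```

```bash
python3 -m creep '22 -23 0 -3.6;22 -23 0 -3.6;22 -23 0 -3.6;22 -23 0 -3.6;22 -23 0 -3.6;22 -23 0 -3.6;22 -23 0 -3.6;22 -23 0 -3.6' 42
python3 -m creep '22 -23 0 -3.6;22 -23 0 -3.6;22 -23 0 -3.6;22 -23 0 -3.6;22 -23 0 -3.6;22 -23 0 -3.6;22 -23 0 -3.6;22 -23 0 -3.6'; python3 -c "
from h import *;print(env.get_obs()['joint_pos'])"
```

```text
clock: 1.17
tcp_pos: [0.3062, 0.2977, 0.2315]
tcp_rot: [-3.142, -0.0, 0.803]
contact_force: [0.4, 0.7, -0.1]
width: 0.036
clock: 1.83
tcp_pos: [0.4823, 0.1135, 0.2314]
tcp_rot: [-3.142, -0.0, 0.3]
contact_force: [-0.1, 0.5, 0.7]
width: 0.0359
[ 2.31089712e-01  2.03356525e-01 -4.61211482e-02  1.32105127e+00
  3.55923152e-05  1.50147062e+00]
```

```bash
python3 -m creep '22 -24 0 -3.6;22 -24 0 -3.6;22 -24 0 -3.6;22 -24 0 -3.6;22 -24 0 -3.6;22 -24 0 -3.6;22 -23 0 -3.6;21 -22 0 -3.5'
python3 - <<'E'
from h import *
for n in('side','top'):
    p,d=look(n,n+'3.png')
    for x in env.landmark_of(n,'drawer_handle')[:2]: print(n,x,at_z(n,x['position'],.15))
    o=env.get_obs();print(proj(n,o['tcp_pos']))
E
```

```text
clock: 2.5
tcp_pos: [0.6573, -0.0756, 0.2311]
tcp_rot: [3.142, -0.0, -0.201]
contact_force: [0.5, 0.6, 0.4]
width: 0.036
side {'position': [340.2, 231.9], 'conf': 0.76} [ 0.66217161 -0.07311023  0.15      ]
[342.98947887 210.75342845]
top {'position': [336.1, 181.0], 'conf': 0.89} [ 0.65588938 -0.07829727  0.15      ]
top {'position': [328.0, 174.0], 'conf': 0.43} [ 0.67385474 -0.05782338  0.15      ]
[338.87992501 174.01112232]
```

View pics/side3.png

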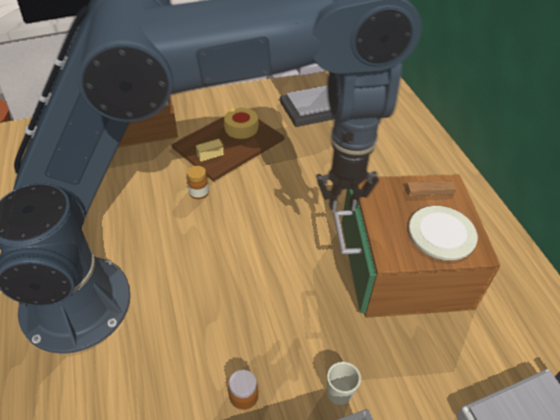

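View pics/top3.png

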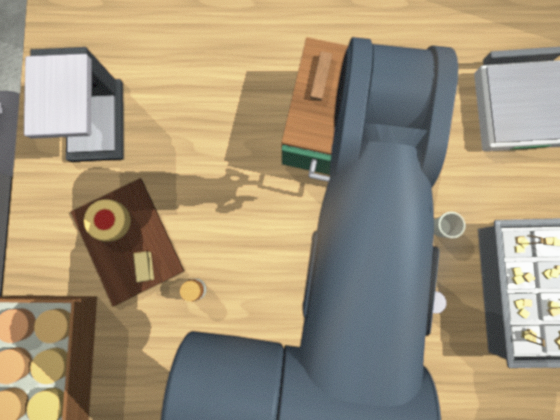

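The fingers hang over the bar at side pixel (343,211), with the hand centred on it. Now descending.

```bash
python3 -m creep '0 0 -12 0;0 0 -12 0;0 0 -12 0;0 0 -12 0;0 0 -12 0;0 0 -6 0;0 0 -3 0;0 0 -3 0'
python3 - <<'E'
from h import *
p,d=look('side','side4.png'); cv2.imwrite('pics/side4c.png',cv2.resize(p[130:290,290:450,::-1],None,fx=3.5,fy=3.5,interpolation=cv2.INTER_CUBIC))
E
```

```text
clock: 3.37
tcp_pos: [0.6562, -0.0735, 0.1597]
tcp_rot: [-3.141, -0.0, -0.196]
contact_force: [0.6, 0.7, 0.7]
width: 0.036
```

View pics/side4c.png

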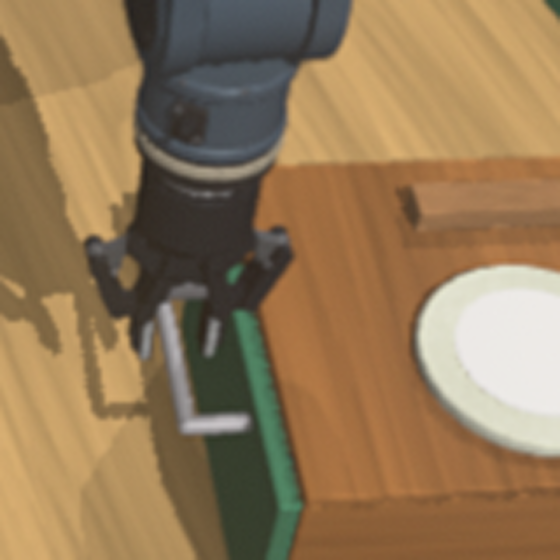

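The fingers straddle the bar, with one to either side of it at crop (145,345) and (210,345). I'll lower, then grip.

```bash
python3 -m creep '0 0 -4 0;0 0 -4 0;0 0 -4 0;0 0 -4 0;0 0 -4 0;0 0 -4 0;0 0 0 0;0 0 0 0'
python3 -m creep '0 0 0 0;0 0 0 0;0 0 0 0;0 0 0 0;0 0 0 0;0 0 0 0;0 0 0 0;0 0 0 0' 0
```

```text
clock: 4.08
tcp_pos: [0.6563, -0.074, 0.1351]
tcp_rot: [3.142, 0.0, -0.197]
contact_force: [-0.3, 0.9, 0.4]
width: 0.0362
clock: 4.75
tcp_pos: [0.6567, -0.0741, 0.1358]
tcp_rot: [-3.142, -0.001, -0.197]
contact_force: [1.1, -0.2, 5.8]
width: 0.0097
```

```bash
python3 -m creep '-5 1 0 0;-10 2 0 0;-12 2.4 0 0;-12 2.4 0 0;-12 2.4 0 0;-12 2.4 0 0;-12 2.4 0 0;-12 2.4 0 0'; python3 -m creep '-12 2.4 0 0;-12 2.4 0 0;-12 2.4 0 0;-12 2.4 0 0;-12 2.4 0 0;-12 2.4 0 0;-12 2.4 0 0;-6 1.2 0 0'
```

```text
clock: 5.42
tcp_pos: [0.5699, -0.0554, 0.1357]
tcp_rot: [-3.139, -0.002, -0.196]
contact_force: [7.7, 10.4, 3.5]
width: 0.0102
clock: 6.08
tcp_pos: [0.4794, -0.0358, 0.1358]
tcp_rot: [-3.136, -0.001, -0.195]
contact_force: [9.8, 23.3, -1.7]
width: 0.0099
```

```bash
python3 -m creep '-4 2 0 0;-4 2 0 0;-4 2 0 0;-2 1 0 0;-2 1 0 0;-1 0.5 0 0;0 0 0 0;0 0 0 0'
```

```text
clock: 6.75
tcp_pos: [0.4623, -0.0319, 0.1357]
tcp_rot: [3.138, -0.001, -0.198]
contact_force: [-3.6, -14.6, 8.6]
width: 0.0097
```

```bash
python3 -m creep '-1 -0.5 0 0;-1 0 0 0;-1 0 0 0;-1 0 0 0;0 0 0 0;0 0 0 0;0 0 0 0;0 0 0 0'
```

```text
clock: 7.42
tcp_pos: [0.4617, -0.0318, 0.1359]
tcp_rot: [3.14, -0.006, -0.198]
contact_force: [25.9, -8.6, -16.6]
width: 0.0094
```

Stop reached (25 N pull, 199.5 mm travelled). Next: relax, release and go up.

```bash
python3 -m creep '1 0 0 0;1 0 0 0;1 0.5 0 0;0 0 0 0;0 0 0 0;0 0 0 0;0 0 0 0;0 0 0 0' 42; python3 -m creep '0 0 8 0;0 0 12 0;0 0 15 0;0 0 20 0;0 0 25 0;0 0 25 0;0 0 20 0;0 0 10 0'
python3 - <<'E'
from h import *
print(env.get_obs()['joint_pos'])
for n in('side','top'):
    p,d=look(n,n+'5.png')
    for k,z in(('drawer_handle',.15),('cap_wing',.134),('neck',.119)):
        for x in env.landmark_of(n,k)[:1]: print(n,k,x,at_z(n,x['position'],z))
E
```

```text
clock: 8.08
tcp_pos: [0.4613, -0.0302, 0.1353]
tcp_rot: [3.142, 0.0, -0.197]
contact_force: [0.1, 0.1, 0.3]
width: 0.0358
clock: 8.75
tcp_pos: [0.462, -0.0302, 0.2735]
tcp_rot: [-3.141, -0.003, -0.197]
contact_force: [0.5, -1.0, 0.1]
width: 0.0355
[-6.52398184e-02  1.29919270e-01 -2.87890366e-02  1.40888363e+00
  3.60983122e-05  1.70275400e+00]
side drawer_handle {'position': [254.9, 234.9], 'conf': 0.86} [ 0.46368858 -0.02777433  0.15      ]
side cap_wing {'position': [316.4, 238.1], 'conf': 0.79} [ 0.60638043 -0.0636673   0.134     ]
side neck {'position': [314.9, 241.9], 'conf': 0.8} [ 0.60414015 -0.06244575  0.119     ]
top neck {'position': [330.6, 204.9], 'conf': 0.63} [ 0.59882859 -0.06770966  0.119     ]
```

View pics/side5.png

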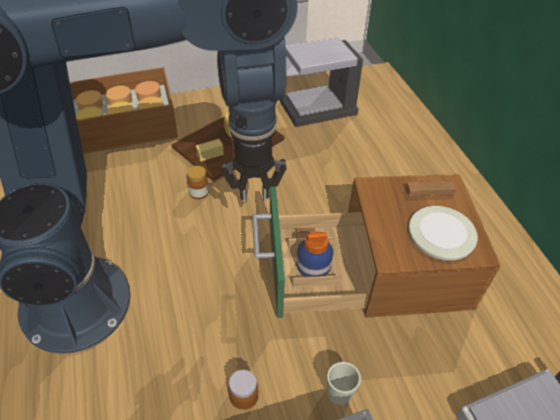

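View pics/top5.png

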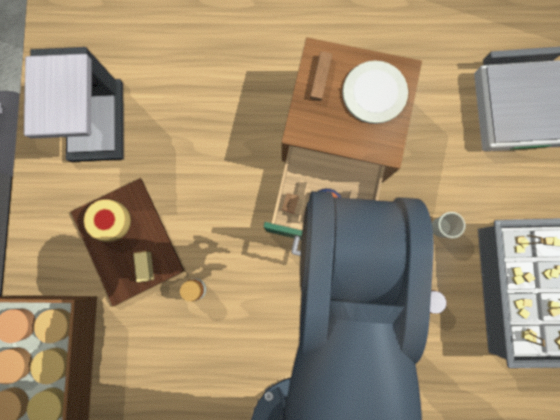

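The drawer is out and the cap shows at side (317,240). The network puts it at (0.606,-0.064), and handle geometry gives (0.605,-0.063), so they agree. Moving over it and turning the hand.

```bash
python3 -m creep '9 -2 0 5.6;9 -2 0 5.6;9 -2 0 5.6;9 -2 0 5.6;9 -2 0 5.6;9 -2 0 5.6;9 -2 0 5.6;9 -2 0 5.6' 70;python3 -m creep '9 -2 -6 5.6;9 -2 -6 5.6;9 -2 -6 5.6;9 -2 -6 5.6;9 -2 -6 5.6;9 -2 -6 5.6;9 -2 -6 5.6;9 -2 -6 5.2'
python3 - <<'E'
from h import *
print(env.get_obs()['joint_pos'])
p,d=look('side','side6.png'); cv2.imwrite('pics/side6c.png',cv2.resize(p[140:300,240:400,::-1],None,fx=3.5,fy=3.5,interpolation=cv2.INTER_CUBIC))
for k,z in(('cap_wing',.134),('neck',.119)):
    for x in env.landmark_of('side',k)[:1]: print(k,x,at_z('side',x['position'],z))
p,d=look('top','top6.png')
E
```

```text
clock: 9.82
tcp_pos: [0.5336, -0.0462, 0.2697]
tcp_rot: [-3.141, 0.001, 0.59]
contact_force: [-0.4, -0.7, -0.4]
width: 0.0596
clock: 10.48
tcp_pos: [0.6055, -0.0622, 0.2213]
tcp_rot: [-3.14, 0.0, 1.365]
contact_force: [0.2, 0.1, -0.2]
width: 0.0596
[-1.02340342e-01  4.48425738e-01  2.69070586e-01  1.39261413e+00
  3.41446553e-06  1.03811464e-01]
cap_wing {'position': [315.4, 237.4], 'conf': 0.9} [ 0.60478456 -0.06094647  0.134     ]
neck {'position': [316.0, 242.6], 'conf': 0.62} [ 0.60598978 -0.06523988  0.119     ]
```

View pics/side6c.png

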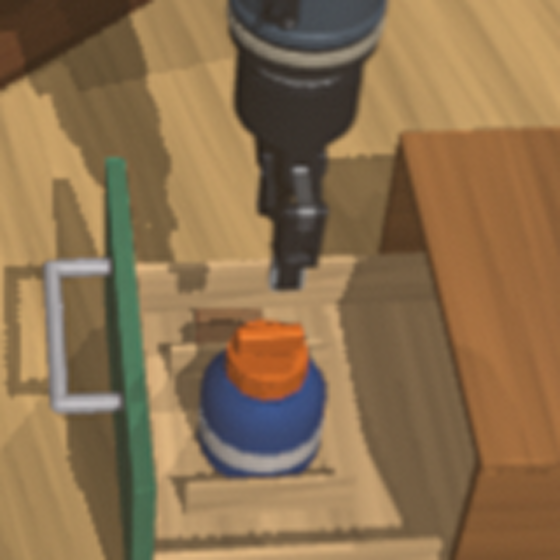

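The wing is at crop (270,335), just below the open fingers, so the hand is centred. Descending to about 4 mm above the cap's round top.

```bash
python3 -m creep '0 0 -15 0;0 0 -15 0;0 0 -15 0;0 0 -15 0;0 0 -15 0;0 0 -10 0;0 0 -5 0;0 0 0 0' 50;python3 -m creep '0 0 -2 0;0 0 -2 0;0 0 0 0;0 0 0 0;0 0 0 0;0 0 0 0;0 0 0 0;0 0 0 0'
python3 - <<'E'
from h import *
p,d=look('side','side7.png'); cv2.imwrite('pics/side7c.png',cv2.resize(p[140:300,240:400,::-1],None,fx=3.5,fy=3.5,interpolation=cv2.INTER_CUBIC))
E
```

```text
clock: 11.35
tcp_pos: [0.6048, -0.062, 0.1318]
tcp_rot: [-3.141, 0.0, 1.358]
contact_force: [-0.5, 0.3, 0.4]
width: 0.0425
clock: 12.02
tcp_pos: [0.6054, -0.0621, 0.1284]
tcp_rot: [3.142, -0.0, 1.36]
contact_force: [0.5, 0.0, -0.2]
width: 0.0428
```

View pics/side7c.png

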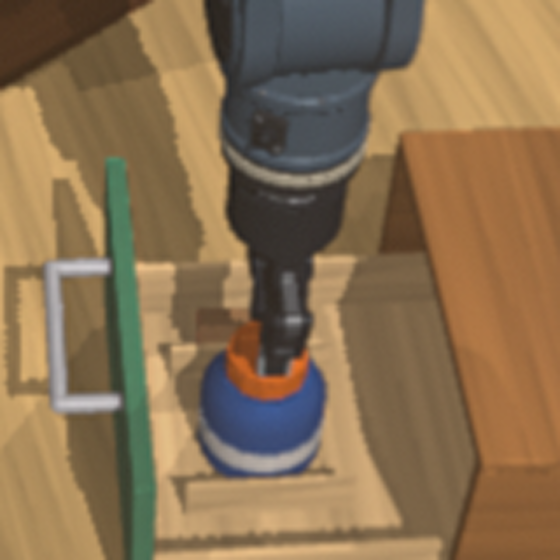

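```bash
python3 - <<'E'
from h import *
t=env.get_obs()['tcp_pos']; q=np.array([t[0],t[1],.134])
f=lambda P:(proj('side',P)-[240,140])*3.5
print('wing exp',f(q)); a=np.radians(-12.2);x=np.array([np.cos(a),np.sin(a),0]);y=np.array([-x[1],x[0],0])
for s in(-1,1):print('wing top end',f(q+[0,0,.011]+s*.023*x), 'finger tip',f(q+s*.021*y), 'cap rim',f(q-[0,0,.011]+s*.028*x))
E
```

```text
wing exp [265.34534612 342.01490621]
wing top end [233.02186156 333.12410041] finger tip [269.13915785 365.70596565] cap rim [223.9011315  354.10395001]
wing top end [299.92689747 330.12128972] finger tip [261.63227507 318.86202552] cap rim [304.27348303 350.42118094]
```

Cap sits ~2 mm further in x than the hand. Shift, then close.

```bash
python3 -m creep '1 0 0 0;1 -0.5 0 0;0 0 0 0;0 0 0 0;0 0 0 0;0 0 0 0;0 0 0 0;0 0 0 0' 0; python3 -c "
from h import *;o=env.get_obs();print(o['contact_force'],o['ft_torque'],o['tcp_pos'],o['tcp_rot'])"
```

```text
clock: 12.73
tcp_pos: [0.6077, -0.0627, 0.1285]
tcp_rot: [3.141, 0.0, 1.36]
contact_force: [2.9, -0.7, 2.1]
width: 0.0104
[ 2.89827775 -0.7488684   2.13324663] [-0.24551928 -0.55583137 -0.03785612] [ 0.60769975 -0.06273629  0.12851249] [3.14086505e+00 6.20824492e-05 1.35960764e+00]
```

```bash
python3 -m creep '0 0 0 1.5;0 0 0 1.5;0 0 0 1.5;0 0 0 1.5;0 0 0 1.5;0 0 0 1.5;0 0 0 1;0 0 0 1'; python3 -c "
from h import *;o=env.get_obs();print(o['contact_force'],o['ft_torque'],o['tcp_rot'])"
```

```text
clock: 13.4
tcp_pos: [0.6073, -0.0625, 0.1285]
tcp_rot: [-3.142, -0.0, 1.553]
contact_force: [0.5, 0.4, 5.4]
width: 0.0108
[0.47759399 0.44227114 5.40984553] [ 0.08271507  0.15483494 -0.00401204] [-3.14155631e+00 -1.89702838e-04  1.55256367e+00]
```

Turned +0.19 rad with no torque yet. A bit further in small steps.

```bash
python3 -m creep '0 0 0 1;0 0 0 1;0 0 0 1;0 0 0 1;0 0 0 1;0 0 0 0;0 0 0 0;0 0 0 0'; python3 -c "
from h import *;o=env.get_obs();print(o['contact_force'],o['ft_torque'],o['tcp_rot'])"
```

```text
clock: 14.07
tcp_pos: [0.6073, -0.0626, 0.1285]
tcp_rot: [3.142, -0.0, 1.639]
contact_force: [-0.8, 1.0, 4.5]
width: 0.0103
[-0.8090765   1.01424039  4.53695699] [0.10992829 0.11795489 0.00774108] [ 3.14156695e+00 -1.47585078e-04  1.63894325e+00]
```

```bash
python3 -m creep '0 0 0 1;0 0 0 1;0 0 0 1;0 0 0 1;0 0 0 1;0 0 0 0;0 0 0 0;0 0 0 0'; python3 - <<'E'
from h import *
o=env.get_obs();print(o['contact_force'],o['ft_torque'],o['tcp_rot'])
p,d=look('side','side8.png'); cv2.imwrite('pics/side8c.png',cv2.resize(p[190:290,270:370,::-1],None,fx=5.5,fy=5.5,interpolation=cv2.INTER_CUBIC))
E
```

```text
clock: 14.73
tcp_pos: [0.6074, -0.0626, 0.1285]
tcp_rot: [3.142, -0.0, 1.726]
contact_force: [0.2, -0.2, 4.9]
width: 0.0104
[ 0.16312157 -0.24230964  4.94195735] [ 0.15415925  0.01840714 -0.00990375] [ 3.14153003e+00 -1.51529925e-04  1.72607288e+00]
```

View pics/side8c.png

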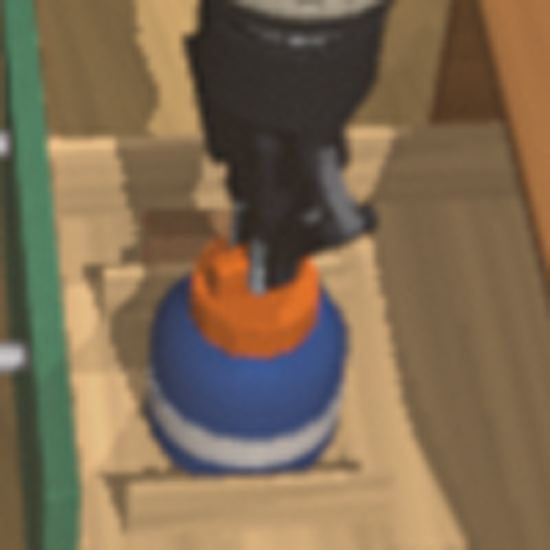

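At +0.37 rad from the drawer axis the torque is about 0, and the wing's left end at crop (210,270) has turned with the hand. So ccw is the free way; I'll continue to about 1.03 rad.

```bash
python3 -m creep '0 0 0 3;0 0 0 3;0 0 0 3;0 0 0 3;0 0 0 3;0 0 0 3;0 0 0 3;0 0 0 3'; python3 -c "
from h import *;o=env.get_obs();print(o['contact_force'],o['ft_torque'],o['tcp_rot'])"
python3 -m creep '0 0 0 2;0 0 0 2;0 0 0 2;0 0 0 2;0 0 0 2;0 0 0 2;0 0 0 2;0 0 0 0'; python3 -c "
from h import *;o=env.get_obs();print(o['contact_force'],o['ft_torque'],o['tcp_rot'])"
```

```text
clock: 15.45
tcp_pos: [0.6072, -0.0623, 0.1284]
tcp_rot: [3.141, -0.001, 2.148]
contact_force: [-1.1, 2.6, 7.3]
width: 0.0106
[-1.12459481  2.64142006  7.29445597] [ 0.43622167  0.3157092  -0.08289796] [ 3.14147115e+00 -5.79512747e-04  2.14763715e+00]
clock: 16.12
tcp_pos: [0.6074, -0.0618, 0.1285]
tcp_rot: [3.14, -0.001, 2.392]
contact_force: [0.4, 5.5, 5.5]
width: 0.0107
[0.40404189 5.50116393 5.46787607] [ 1.22573013 -0.10788105 -0.01122725] [ 3.14033143e+00 -8.10713858e-04  2.39205948e+00]
```

At 1.03 rad with no torque about z. I'll lift gently first.

```bash
python3 -m creep '0 0 0 0;0 0 1 0;0 0 1 0;0 0 1 0;0 0 1 0;0 0 2 0;0 0 2 0;0 0 2 0'; python3 -m creep '0 0 2 0;0 0 3 0;0 0 4 0;0 0 4 0;0 0 4 0;0 0 4 0;0 0 4 0;0 0 0 0'; python3 - <<'E'
from h import *
o=env.get_obs();print(o['contact_force'],o['ft_torque'])
p,d=look('side','side9.png'); cv2.imwrite('pics/side9c.png',cv2.resize(p[140:300,240:400,::-1],None,fx=3.5,fy=3.5,interpolation=cv2.INTER_CUBIC))
E
```

```text
clock: 16.78
tcp_pos: [0.607, -0.0626, 0.138]
tcp_rot: [-3.141, -0.001, 2.389]
contact_force: [-1.1, 1.6, -2.6]
width: 0.0103
clock: 17.45
tcp_pos: [0.6078, -0.0627, 0.1644]
tcp_rot: [3.141, 0.001, 2.389]
contact_force: [0.0, 0.6, -2.2]
width: 0.0106
[ 0.03536995  0.62965085 -2.22371578] [ 0.01430026 -0.00038405 -0.01363231]
```

View pics/side9c.png

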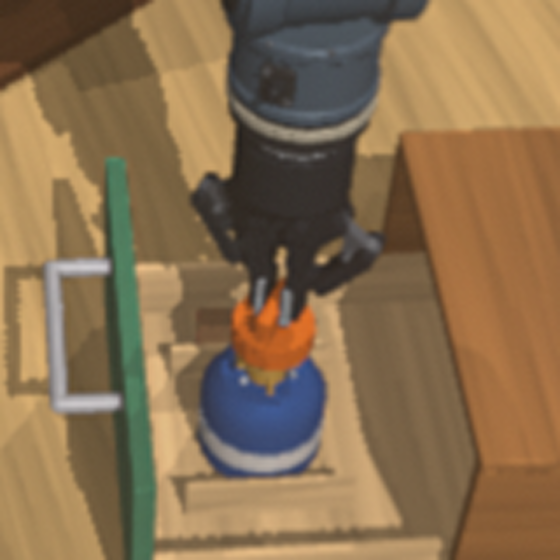

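The cap is off, with the brass neck showing at crop (268,380) and the wrist reading the cap's weight of about 2 N. Lifting on to about 80 mm.

```bash
python3 -m creep '0 0 5 0;0 0 8 0;0 0 8 0;0 0 8 0;0 0 8 0;0 0 5 0;0 0 3 0;0 0 0 0'; python3 -m creep '0 0 0 0;0 0 0 0;0 0 0 0;0 0 0 0;0 0 0 0;0 0 0 0;0 0 0 0;0 0 0 0'; python3 - <<'E'
from h import *
o=env.get_obs();print(o['contact_force'],o['qd'],o['tcp_pos'])
p,d=look('side','side10.png')
for k,z in(('cap_wing',.134+o['tcp_pos'][2]-.1285),('drawer_handle',.15),('neck',.119)):
    for x in env.landmark_of('side',k)[:1]: print(k,x,at_z('side',x['position'],z))
E
```

```text
clock: 18.17
tcp_pos: [0.6077, -0.0627, 0.2091]
tcp_rot: [3.141, 0.001, 2.389]
contact_force: [0.1, 0.6, -2.2]
width: 0.0103
clock: 18.83
tcp_pos: [0.6074, -0.0627, 0.2083]
tcp_rot: [-3.142, -0.0, 2.389]
contact_force: [-0.3, -0.4, -2.4]
width: 0.0101
[-0.25200611 -0.41247186 -2.38704137] [-0.00025449 -0.00134146 -0.00106029 -0.00333067  0.00145818  0.00031813] [ 0.60738819 -0.06265368  0.208299  ]
cap_wing {'position': [318.2, 217.3], 'conf': 0.9} [ 0.60288851 -0.06809787  0.213799  ]
drawer_handle {'position': [255.7, 236.6], 'conf': 0.94} [ 0.46418136 -0.03335871  0.15      ]
neck {'position': [317.1, 241.6], 'conf': 0.57} [ 0.6096031  -0.06299191  0.119     ]
```

View pics/side10.png

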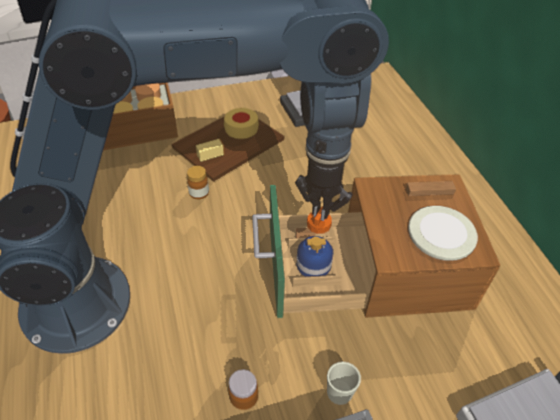

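The cap hangs level in the fingers at (319,222), over the bare neck at (317,242). The drawer is still out and the bystanders are in their places.

```bash
python3 -c "
from bench import env
print(env.hand_in())"
```

```text
the job is handed in; nothing more can be done
None
```

The cap is off the canister and held in the gripper, about 80 mm above where it sat and straight over the canister. I handed the job in at about 19 s, and the hand-in gives no verdict.

- **Drawer:** I gripped the bar handle and pulled the drawer to its stop. It travelled about 199.5 mm and met a firm 25 N at the end. The last picture still shows it out.
- **Turning the cap:** I gripped the wing and turned it gently counter-clockwise first. It met no resistance past 0.37 rad, where a wrong-way stop would already have shown. I took that as the free way and did not test clockwise. I turned on to about 1.03 rad with almost no twist, then lifted straight up.
- **Last checks:**
    - The wrist carries about 2.3 N, roughly the cap's weight, and the arm is still.
    - The cap looks level in the picture.
    - The network placed the cap within about 9 mm of the neck horizontally.
    - In the side picture the bystanders look to be where they were at the start; I did not measure their positions.
- **Disagreements:** The network's cap point was about 5 mm off the hand position in both x and y, and its repeat readings of other points differed by a few millimetres. Both are well inside the 50 mm allowed.

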